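# Fit the preheat relay and hold the glow-plug dial on the third click

### The job

Plug the orange relay fully home into the hole of the white relay base and let go of it. Only then turn the red-gripped spring-return preheat dial on the white switch pod clockwise (seen from above), past its first two clicks to the third (the orange mark), and hold it there against the spring for at least two seconds; finish while still holding it there, without letting go. Leave the blue box, the green stopper, the compass and the marlinspike where they are.

Things in the scene. Friction and masses are not known exactly. Their poses are not given: they have to be found in the camera images.
- relay: Plug-in relay, loose, about 70 g, standing upright on its foot on the table at the start. Orange shell 36 (x) x 28 (y) x 32 (z) mm, whose underside is 14 mm above the origin and whose top is 46 mm above it; below the shell a centred grey plug foot 24 (x) x 16 (y) x 14 (z) mm, its lowest 3 mm tapered to 22 x 14 mm. Origin: centre of the underside of the foot; z up through the shell. It may be plugged in either way round (half turn about z).
- socket_mouth (a point): Centre of the mouth of the hole in the fixed white relay base (a block 70 x 60 x 26 mm high standing on the table); the point is level with the block's top face, 26 mm above the table. The hole is 26 mm along this frame's x and 18 mm along its y, 18 mm deep, with a 2 mm chamfer; z is up. The relay is home when its shell rests on the block's top, its foot 14 mm down the hole. It slides in without force.
- pod: Fixed white switch pod 100 x 100 x 40 mm high, carrying the dial on top at its centre. Origin: centre of its underside, on the table; z up. Four marks on its top on a 40 mm radius show the dial positions: rest (on the pod's +x axis, black), first and second click (black), third click (orange), each 0.35 rad clockwise from the last.
- dial_grip (a point): On the dial's turning axis (vertical), halfway up its red grip bar, 62 mm above the table. The dial is a black disc of radius 30 mm (from 40 to 48 mm above the table) with an upright red grip bar on it, 50 mm long, 12 mm thick, 28 mm high (48 to 76 mm above the table), centred on the axis. This frame turns with the dial: x runs along the bar towards the end with the white line (the pointer), z up. At rest the pointer lies along the pod's +x.
- dial (a joint): Angle of the dial in rad, 0 at rest, growing as it turns clockwise seen from above. Clicks (detents, felt as a ripple of 0.035 N m) at 0.35, 0.70 and 1.05; a stop at 1.22. A spring always drives it back to 0 when let go: 0.04 N m at rest, rising to about 0.09 N m at the third click.
- box: Bystander: blue sorting box with clip-on lid, 94 x 154 x 50 mm. Origin: centre of its underside.
- stopper: Bystander: green glass bottle stopper standing upright, 38 mm across, 50 mm high. Origin: centre of its underside.
- compass: Bystander: aluminium dial compass lying flat, 76 mm across, 21 mm high. Origin: centre of its underside.
- marlinspike: Bystander: marlinspike lying on the table, wooden handle 95 mm long (y -8 to 88 mm) and 24 x 22 mm thick, steel spike 86 mm long towards -y. Origin: on the table under the handle's spike end.
Not all that is in view belongs to the job. Several things look just like the relay: the one meant starts nearest to the robot's base.

How it is judged:
On the way, in this order (a step that is already met when the one before it is completed fails the run):
1. the relay is fully home in the relay base and let go, the dial not yet turned (z of relay in the frame of socket_mouth below -0.0115 m and horizontal distance between relay and socket_mouth below 0.0025 m and angle between relay's own z axis and vertical below 0.07 rad and angle between the x axis of relay and the x axis of socket_mouth, either way round below 0.12 rad and contact force between each of the arm, the fingers and relay below 0.2 N and value of joint dial below 0.3 rad), for 0.2 s.
2. the dial is turned to its third click and held there for 1.8 s (z of relay in the frame of socket_mouth below -0.0115 m and horizontal distance between relay and socket_mouth below 0.0025 m and angle between relay's own z axis and vertical below 0.07 rad and angle between the x axis of relay and the x axis of socket_mouth, either way round below 0.12 rad and value of joint dial above 0.93 rad), for 1.8 s.
At the end, for the whole second after the job is handed in: Relay seated (foot 11.5 mm or more down the hole, within 2.5 mm of its centre, upright within 4 and aligned within 7 degrees), and the dial still, at the third click or between it and the stop (above 0.93 rad), held there by the robot (contact over 0.5 N) and nothing else (all of step 2 and velocity of joint dial between -0.3 and 0.3 rad/s and contact force between any of the fingers, the arm and pod above 0.5 N and contact force between relay and pod below 0.1 N); the arm keeps its last pose, push and grip.
It fails at once if the box is moved by more than 25 mm (distance of box from where it was at the start of the episode above 0.025 m).
It fails at once if the stopper is moved by more than 25 mm (distance of stopper from where it was at the start of the episode above 0.025 m).
It fails at once if the compass is moved by more than 25 mm (distance of compass from where it was at the start of the episode above 0.025 m).
It fails at once if the marlinspike is moved by more than 25 mm (distance of marlinspike from where it was at the start of the episode above 0.025 m).
It fails at once if the dial is turned (beyond its first click) while the relay is not plugged in (value of joint dial above 0.5 rad and not (z of relay in the frame of socket_mouth below -0.0115 m and horizontal distance between relay and socket_mouth below 0.0025 m and angle between relay's own z axis and vertical below 0.07 rad and angle between the x axis of relay and the x axis of socket_mouth, either way round below 0.12 rad)).
It also fails if it takes over 64 s, if anything falls off the work surface, if the arm or the gripper's body presses on something with over 40 N, if the wrist force passes 120 N, or if a joint passes its speed limit or range.

### The arm

A 6-joint arm with a two-finger parallel gripper is mounted at the origin on the work surface. World frame = base frame: x ahead of the robot, y to its left, z up, the work surface at z = 0. Lengths are in m, angles in rad, forces in N, time in s.
With the tool pointing down it reaches from about 0.35 to 0.95 m from the base axis. Payload 17.4 kg.
Tool frame: the origin (TCP) lies on the centre line of the jaws, within the pads' length; the fingertips stand 14 mm ahead of it and the grasp point (between the pads) lies 5 mm behind it; z points along the fingers, y is the line along which they close (so a half turn about z gives the same grasp; the last joint's range is limited). The gripper opens to 93 mm and grips with 3 to 60 N. Pads are 15 mm wide; open, the fingers measure 128 mm over their backs; the gripper's body (75 mm by 188 mm) begins 65 mm behind the grasp point.
Start: joints at [1.066, 0.116, 1.442, -0, 1.584, -0.038], TCP at [0.304, 0.603, 0.233] pointing down, gripper open.
Joint ranges: [-2.83, 2.83], [-0.83, 2.19], [0.07, 2.5], [-1.14, 4.28], [0.01, 3], [-2.97, 2.97]. Speed limits (rad/s): [1.89, 1.89, 2.22, 3.14, 3.14, 3.14].

### API

Orientations are given as a 3x3 rotation matrix whose columns are the frame's x, y, z axes.
In Python, from station import status, capture, camera_info, order gives the robot as it stands.
- The arm moves only by the shell command python3 -m creep 'ROWS'. ROWS is JSON, a list of rows, each an object of numbers: "tx", "ty", "tz": the shift along the world's x, y, z as a fraction of full scale; "wx", "wy", "wz": the turn, a rotation vector about the world's x, y, z as a fraction of full scale; "claw": the closure, from -1 (fully open) to 1 (shut), so that 0 is half open. A call has 1 to 12 rows; each row is the pose to reach, as a shift and turn from the pose commanded when the call began, turning the shorter way round; what a row does not reach only later rows make up. Full scale, the value 1, is 250 mm for a shift and 180 degrees for a turn. A row lasts 1/8 s, in which the tool goes at most 62.5 mm and 10.7 degrees, less where a joint would pass 70% of its speed; a pose out of reach is approached as far as the arm can. A call with a number of a shift or a turn outside -1 to 1 is refused whole. A call with a gripper value outside its range is refused whole. The fingers move at their own pace and stop on an object; the grip force is fixed at half the most. Time passes only in rows, so rows that repeat a pose let the fingers close. It gives the time, the measured TCP pose, the force, the opening and the grip force at its end, in the units of the state.
- status.state(): the state, without advancing time (a new reading comes with each control period).
- capture(name): name is "side" or "top" or "wrist"; returns (picture, depth): 480x640x3 uint8, blue, green, red; 480x640 float32, m along the optical axis (not along the pixel's ray), 0 where there is no reading.
- camera_info(name): a dict with "camera_matrix" (3x3 intrinsics, pixels), "rvec" (rotation vector, rad) and "tvec" (3), from world to camera coordinates, as OpenCV has them. Camera axes: x right, y down, z forward; pixel columns grow to the right and rows downward; lengths in m; the calibration is good to about 2 mm. A picture is of the moment at which its call begins: read the wrist's pose just before it. camera_info takes no time and is no camera call; for the wrist camera it gives the pose at the moment of the call.
- order.finish_job(): hands the job in; it is judged then, once.
The state is a dict: "time_s": time; "joint_positions": joint angles; "qvel": joint speeds; "joint_efforts": joint torques, N m; "position": TCP position; "tool_rot": TCP orientation; "contact_force": force on the tool from outside, world axes, zero at the start; "wrist_torque": the same for the moment, N m; "opening": finger opening in m; "finger_force": force on a finger pad.
Only numpy, scipy, OpenCV 4.12 (cv2) and the standard library are available. Lean on these libraries where they do the work, as an engineer would, in place of code of your own. Each camera call takes 0.05 s, during which the arm holds its last target. There are 200 camera calls.

## Working session

There is one attempt and no reset: what is moved stays moved. The work goes in short steps, Python scripts to look and compute and a shell command to move; the robot and the scene stay as the last step left them, time stands still between calls to the robot, and variables do not carry over. Pictures are saved under pics/ and viewed, at most 10 in all, crops included, and the job is handed in when it is done.

```bash
mkdir -p pics; ls
cat > h.py <<'E'
import numpy as np, cv2
from station import status, capture, camera_info, order
def cam(n):
    i=camera_info(n); K=np.array(i["camera_matrix"],float); R=cv2.Rodrigues(np.array(i["rvec"],float))[0]; t=np.array(i["tvec"],float).ravel()
    return K,R,t
def ray(c,uv,z):
    K,R,t=c; o=-R.T@t; uv=np.atleast_2d(uv).astype(float)
    d=(R.T@np.linalg.inv(K)@np.c_[uv,np.ones(len(uv))].T).T
    return o+d*((z-o[2])/d[:,2])[:,None]
def xyz(c,D):
    K,R,t=c; v,u=np.mgrid[:480,:640]; 
    p=np.stack([u*D,v*D,D],-1)@np.linalg.inv(K).T
    return (p-t)@R
E
python3 - <<'E'
from h import *
for n in("top","side"):
    p,d=capture(n); cv2.imwrite(f"pics/{n}0.png",p); np.savez(f"{n}0.npz",p=p,d=d); c=cam(n); print(n,(-c[1].T@c[2]).round(3))
print(status.state()["time_s"])
E
```

```text
pics
top [0.396 0.017 1.01 ]
side [ 0.446 -0.914  0.656]
0.1
```

View pics/top0.png

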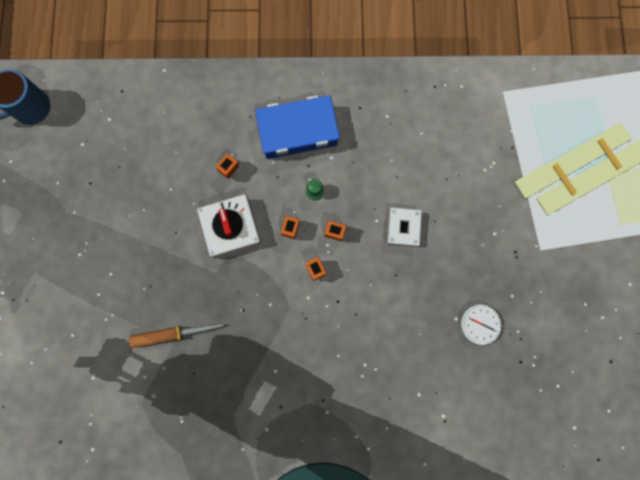

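View pics/side0.png

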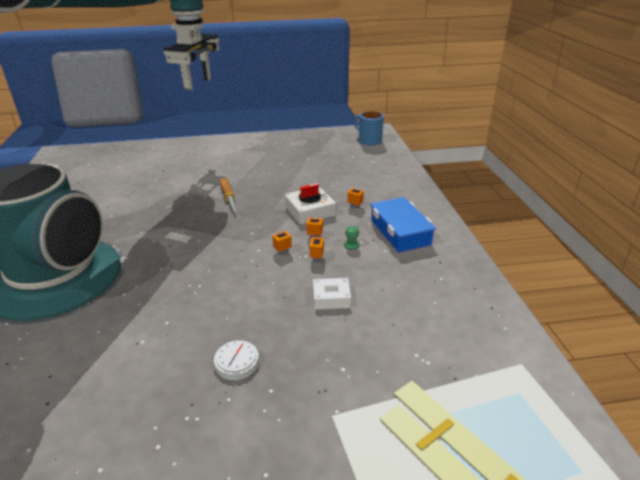

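The top view shows four orange relay look-alikes at (227,165), (290,227), (335,230) and (316,268). The base lies at about (320,500), so (316,268) looks nearest. The relay base is at (405,227) and the pod at (228,225) with its marks up and to the right of the dial.

Run:
```python
from h import *
z=np.load("top0.npz"); p,d=z["p"],z["d"]; c=cam("top"); X=xyz(c,d)
h=cv2.cvtColor(p,cv2.COLOR_BGR2HSV)
def rect(mask,zz,name):
    cn,_=cv2.findContours(mask.astype(np.uint8),cv2.RETR_EXTERNAL,cv2.CHAIN_APPROX_NONE)
    for k in cn:
        if cv2.contourArea(k)<60: continue
        w=ray(c,k[:,0],zz)[:,:2]; (cx,cy),(a,b),t=cv2.minAreaRect((w*1000).astype(np.float32))
        m=k[:,0].mean(0).round(); print(name,m,"c",round(cx,1),round(cy,1),"size",round(a,1),round(b,1),"ang",round(t,1),"dist",round(np.hypot(cx,cy)))
zz=X[...,2]
obj=(h[...,0]>5)&(h[...,0]<18)&(h[...,1]>170)&(h[...,2]>90)
hull=np.zeros((480,640),np.uint8)
rect(obj,.046,"orange")
rect((zz>.036)&(zz<.06)&cv2.dilate(obj.astype(np.uint8),np.ones((7,7))).astype(bool),.046,"orange-depth")
white=(h[...,1]<40)&(h[...,2]>185)
m=np.zeros((480,640),bool); m[195:260,380:430]=1
rect(white&m,.026,"base"); rect((zz>.018)&m,.026,"base-d")
rect((h[...,2]<60)&m,.026,"hole")
m[:]=0;m[180:270,185:270]=1
rect(white&m,.04,"pod"); rect((zz>.032)&m,.04,"pod-d")
rect(((h[...,0]<6)|(h[...,0]>174))&(h[...,1]>150)&m,.076,"bar")
print(zz[227,315:318],zz[268,316],zz[215,395],zz[245,215])
a=cv2.resize(p[140:290,195:435],None,fx=3.3,fy=3.3,interpolation=cv2.INTER_CUBIC); cv2.imwrite("pics/crop.png",a)
```

```text
orange [315. 268.] c 493.2 9.0 size 35.5 26.2 ang 26.0 dist 493
orange [335. 230.] c 565.5 -28.9 size 33.9 28.8 ang 73.3 dist 566
orange [290. 227.] c 573.5 57.0 size 27.3 36.8 ang 71.8 dist 576
orange [226. 165.] c 697.9 181.7 size 27.7 36.0 ang 50.2 dist 721
orange-depth [315. 268.] c 493.0 10.3 size 36.4 27.1 ang 26.0 dist 493
orange-depth [334. 230.] c 565.6 -28.1 size 35.9 29.5 ang 73.9 dist 566
orange-depth [289. 227.] c 573.5 58.3 size 28.7 37.1 ang 73.3 dist 576
orange-depth [226. 165.] c 697.2 181.9 size 30.6 37.3 ang 50.3 dist 721
base [404. 227.] c 576.6 -165.9 size 57.6 67.6 ang 83.9 dist 600
base-d [404. 227.] c 575.2 -165.2 size 63.1 72.0 ang 83.7 dist 598
pod [229. 223.] c 580.0 178.2 size 95.2 94.8 ang 16.6 dist 607
pod-d [227. 225.] c 579.2 177.9 size 103.3 99.9 ang 16.7 dist 606
bar [225. 222.] c 576.7 175.9 size 52.5 17.1 ang 17.3 dist 603
[-0.0025556   0.00300456  0.00223082] 0.04686515853654292 0.028570242174648156 0.0401497289374212
```

View pics/crop.png

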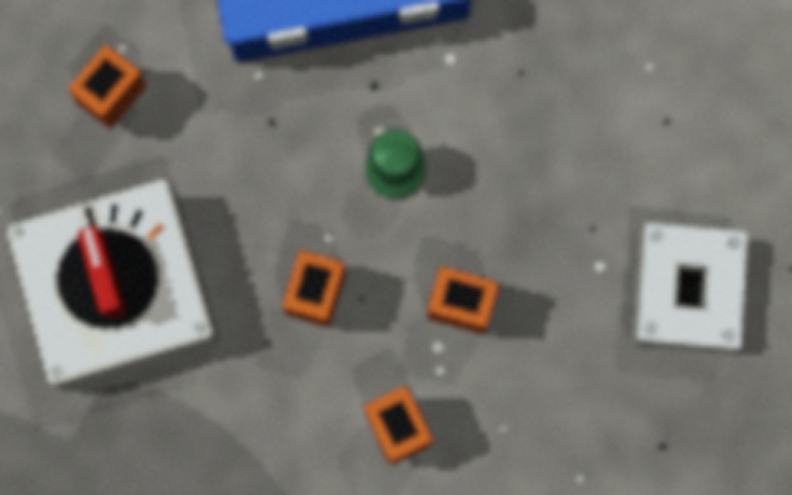

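The crop shows the look-alikes at full-image pixels (227,165), (290,227), (335,230) and (316,268). They lie 721, 576, 566 and 493 mm from the base. The relay meant is (316,268), the nearest, at world (0.493, 0.010). Its long axis is at +26°, the socket's at about -6° and the pod's +x at about +17°, and the bar is at rest.

Run:
```python
from h import *
s=status.state(); R=np.array(s["tool_rot"]); print(s["position"],R.round(3),s["opening"]); c=cam("wrist"); o=-c[1].T@c[2]; print((R.T@(o-s["position"])).round(3),(R.T@c[1][2]).round(3))
y=np.degrees(np.arctan2(R[1,1],R[0,1])); print("tool y yaw",y, "turn to 116:",(116-y+90)%180-90)
```

```text
[0.30371939 0.60261994 0.23198553] [[-0.893  0.45  -0.   ]
 [ 0.45   0.893 -0.001]
 [ 0.    -0.001 -1.   ]] 0.09283272577493588
[ 0.081  0.001 -0.152] [-0.289  0.001  0.957]
tool y yaw 63.253104920900164 turn to 116: 52.74689507909983
```

```bash
python3 -m creep '[{"tx":0.3,"ty":-1,"wz":0.15,"claw":0},{"tx":0.3,"ty":-1,"wz":0.15,"claw":0},{"tx":0.3,"ty":-1,"wz":0.15,"claw":0},{"tx":0.3,"ty":-1,"wz":0.15,"claw":0},{"tx":0.3,"ty":-1,"wz":0.15,"claw":0}]'
python3 -m creep '[{"tx":0.3,"ty":-1,"wz":0.143,"claw":0},{"tx":0.3,"ty":-1,"wz":0.143,"claw":0},{"tx":0.3,"ty":-1,"wz":0.143,"claw":0},{"tx":0.3,"ty":-1,"wz":0.143,"claw":0},{"tx":0.3,"ty":-1,"wz":0.143,"claw":0}]'
python3 -m creep '[{"tx":0.15,"ty":-0.37,"claw":0},{"tx":0.15,"ty":-0.37,"claw":0},{"tx":0.15,"ty":-0.37,"claw":0},{"tx":0.15,"ty":-0.37,"claw":0}]'
```

```text
schema error: expected keys tx, ty, tz, wx, wy, wz, claw
schema error: expected keys tx, ty, tz, wx, wy, wz, claw
schema error: expected keys tx, ty, tz, wx, wy, wz, claw
```

```bash
python3 -m creep '[{"tx":0.3,"ty":-1,"tz":0,"wx":0,"wy":0,"wz":0.15,"claw":0},{"tx":0.3,"ty":-1,"tz":0,"wx":0,"wy":0,"wz":0.15,"claw":0},{"tx":0.3,"ty":-1,"tz":0,"wx":0,"wy":0,"wz":0.15,"claw":0},{"tx":0.3,"ty":-1,"tz":0,"wx":0,"wy":0,"wz":0.15,"claw":0},{"tx":0.3,"ty":-1,"tz":0,"wx":0,"wy":0,"wz":0.15,"claw":0},{"tx":0.3,"ty":-1,"tz":0,"wx":0,"wy":0,"wz":0.15,"claw":0}]'
```

```text
time_s: 0.85
position: [0.3789, 0.3526, 0.2327]
tool_rot: [[-1.0, -0.003, 0.0], [-0.003, 1.0, 0.0], [-0.0, 0.0, -1.0]]
contact_force: [-0.5, 0.1, -0.2]
opening: 0.0471
finger_force: 0.0
```

```bash
python3 -m creep '[{"tx":0.3,"ty":-1,"tz":0,"wx":0,"wy":0,"wz":0.143,"claw":0},{"tx":0.3,"ty":-1,"tz":0,"wx":0,"wy":0,"wz":0.143,"claw":0},{"tx":0.3,"ty":-1,"tz":0,"wx":0,"wy":0,"wz":0.143,"claw":0},{"tx":0.3,"ty":-1,"tz":0,"wx":0,"wy":0,"wz":0.143,"claw":0},{"tx":0.3,"ty":-1,"tz":0,"wx":0,"wy":0,"wz":0.143,"claw":0}]'
python3 -m creep '[{"tx":0.155,"ty":-0.37,"tz":-0.2,"wx":0,"wy":0,"wz":0,"claw":0},{"tx":0.155,"ty":-0.37,"tz":-0.2,"wx":0,"wy":0,"wz":0,"claw":0},{"tx":0.155,"ty":-0.37,"tz":-0.2,"wx":0,"wy":0,"wz":0,"claw":0},{"tx":0.155,"ty":-0.37,"tz":-0.2,"wx":0,"wy":0,"wz":0,"claw":0},{"tx":0.155,"ty":-0.37,"tz":-0.2,"wx":0,"wy":0,"wz":0,"claw":0}]'
python3 - <<'E'
from h import *
c=cam("wrist"); p,d=capture("wrist"); cv2.imwrite("pics/w1.png",p)
h=cv2.cvtColor(p,cv2.COLOR_BGR2HSV); obj=(h[...,0]>3)&(h[...,0]<18)&(h[...,1]>150)&(h[...,2]>60)
X=xyz(c,d); top=(X[...,2]>.041)&(X[...,2]<.052)&cv2.morphologyEx(obj.astype(np.uint8),cv2.MORPH_CLOSE,np.ones((61,61))).astype(bool)
for nm,m in(("top",top),):
  m=cv2.morphologyEx(m.astype(np.uint8),cv2.MORPH_OPEN,np.ones((5,5)))
  for k in cv2.findContours(m,cv2.RETR_EXTERNAL,cv2.CHAIN_APPROX_NONE)[0]:
    if cv2.contourArea(k)<300: continue
    print(nm,k[:,0].mean(0).round(),cv2.minAreaRect((ray(c,k[:,0],.046)[:,:2]*1000).astype(np.float32)))
E
```

```text
time_s: 1.48
position: [0.4546, 0.1016, 0.2325]
tool_rot: [[-0.899, -0.437, -0.0], [-0.437, 0.899, -0.0], [0.0, 0.0, -1.0]]
contact_force: [-0.1, 0.4, -0.4]
opening: 0.0467
finger_force: 0.0
time_s: 2.1
position: [0.4928, 0.0116, 0.1833]
tool_rot: [[-0.898, -0.44, 0.001], [-0.44, 0.898, 0.0], [-0.001, -0.0, -1.0]]
contact_force: [-0.8, 0.5, 0.1]
opening: 0.0468
finger_force: 0.0
top [323. 330.] ((572.812255859375, 58.120849609375), (28.763553619384766, 36.250118255615234), 72.8757553100586)
top [229. 278.] ((563.866943359375, -31.46323585510254), (27.2408504486084, 28.750377655029297), 73.04959106445312)
top [313. 227.] ((493.0018310546875, 10.100101470947266), (35.82204055786133, 26.898902893066406), 25.265548706054688)
```

View pics/w1.png

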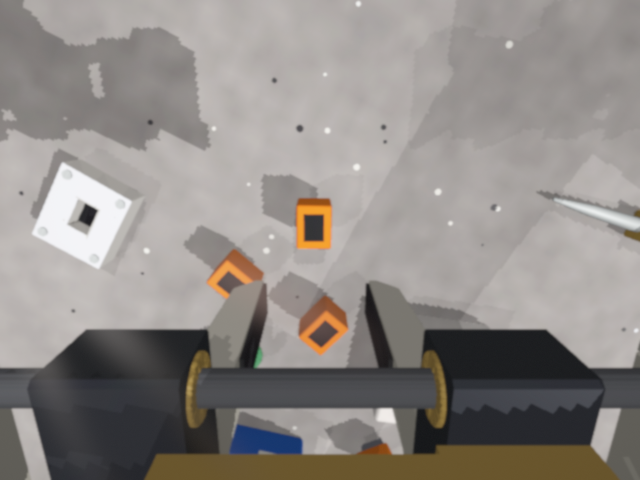

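The wrist view shows the target relay at (314,226), square to the jaws. The socket is at (88,215) and the neighbours at (235,278) and (323,330) are clear of the fingers. I'll descend and grip.

```bash
python3 -m creep '[{"tx":0,"ty":0,"tz":-0.2,"wx":0,"wy":0,"wz":0,"claw":0},{"tx":0,"ty":0,"tz":-0.4,"wx":0,"wy":0,"wz":0,"claw":0},{"tx":0,"ty":0,"tz":-0.5,"wx":0,"wy":0,"wz":0,"claw":0},{"tx":0,"ty":0,"tz":-0.596,"wx":0,"wy":0,"wz":0,"claw":0},{"tx":0,"ty":0,"tz":-0.596,"wx":0,"wy":0,"wz":0,"claw":0},{"tx":0,"ty":0,"tz":-0.596,"wx":0,"wy":0,"wz":0,"claw":1},{"tx":0,"ty":0,"tz":-0.596,"wx":0,"wy":0,"wz":0,"claw":1},{"tx":0,"ty":0,"tz":-0.596,"wx":0,"wy":0,"wz":0,"claw":1},{"tx":0,"ty":0,"tz":-0.596,"wx":0,"wy":0,"wz":0,"claw":1},{"tx":0,"ty":0,"tz":-0.596,"wx":0,"wy":0,"wz":0,"claw":1}]'
```

```text
time_s: 3.4
position: [0.4931, 0.0104, 0.0348]
tool_rot: [[-0.899, -0.438, 0.002], [-0.438, 0.899, 0.0], [-0.002, -0.001, -1.0]]
contact_force: [-0.3, 1.2, 7.5]
opening: 0.0276
finger_force: 30.0
```

```bash
python3 -m creep '[{"tx":0,"ty":0,"tz":0.25,"wx":0,"wy":0,"wz":0,"claw":1},{"tx":0,"ty":0,"tz":0.5,"wx":0,"wy":0,"wz":0,"claw":1},{"tx":0.1,"ty":-0.2,"tz":0.6,"wx":0,"wy":0,"wz":-0.05,"claw":1},{"tx":0.2,"ty":-0.4,"tz":0.6,"wx":0,"wy":0,"wz":-0.1,"claw":1},{"tx":0.33,"ty":-0.6,"tz":0.6,"wx":0,"wy":0,"wz":-0.15,"claw":1},{"tx":0.33,"ty":-0.704,"tz":0.6,"wx":0,"wy":0,"wz":-0.178,"claw":1},{"tx":0.33,"ty":-0.704,"tz":0.6,"wx":0,"wy":0,"wz":-0.178,"claw":1},{"tx":0.33,"ty":-0.704,"tz":0.6,"wx":0,"wy":0,"wz":-0.178,"claw":1}]'
cat > look.py <<'E'
import sys
from h import *
s=status.state(); c=cam("wrist"); p,d=capture("wrist"); cv2.imwrite(sys.argv[1],p)
g=cv2.cvtColor(p,cv2.COLOR_BGR2HSV); T=np.array(s["position"]); R=np.array(s["tool_rot"])
X=xyz(c,d); w=(abs(X[...,2]-.026)<.006)&(g[...,1]<60)&(g[...,2]>150)&(np.hypot(X[...,0]-.576,X[...,1]+.166)<.07)
w=cv2.morphologyEx(w.astype(np.uint8),cv2.MORPH_OPEN,np.ones((3,3)))
ks,hi=cv2.findContours(w,cv2.RETR_CCOMP,cv2.CHAIN_APPROX_NONE)
for k in ks:
    if cv2.contourArea(k)<300: continue
    print("white",k[:,0].mean(0).round(),cv2.minAreaRect((ray(c,k[:,0],.026)[:,:2]*1000).astype(np.float32)))
print("tcp",T.round(4),"y yaw",np.degrees(np.arctan2(R[1,1],R[0,1])).round(2),s["opening"])
E
python3 look.py pics/w2.png
```

```text
time_s: 4.4
position: [0.5749, -0.1651, 0.1838]
tool_rot: [[-0.995, 0.104, 0.0], [0.104, 0.995, 0.0], [-0.0, 0.0, -1.0]]
contact_force: [-0.5, -0.1, -0.9]
opening: 0.0275
finger_force: 29.9
white [315. 220.] ((575.7152709960938, -164.60855102539062), (60.0995979309082, 69.89999389648438), 84.05850982666016)
white [315. 221.] ((574.853759765625, -164.19329833984375), (19.341968536376953, 26.78217315673828), 83.56075286865234)
tcp [ 0.5749 -0.1651  0.1838] y yaw 84.04 0.027493191441871272
```

View pics/w2.png

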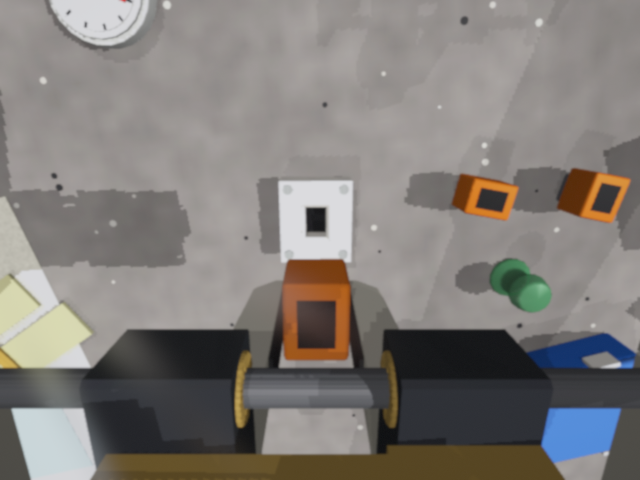

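The wrist view shows the held relay at (317,310) with its top at (323,325), and the socket hole at (316,221), square to the jaws. I'll compare relay and socket in this same view.

```bash
cat > rel.py <<'E'
from h import *
s=status.state(); c=cam("wrist"); p,d=capture("wrist"); g=cv2.cvtColor(p,cv2.COLOR_BGR2HSV)
T=np.array(s["position"]); X=xyz(c,d)
o=(np.hypot(X[...,0]-T[0],X[...,1]-T[1])<.035)&(g[...,0]<20)&(g[...,1]>130)
n=np.zeros((480,640),np.uint8)
for k in cv2.findContours((o&(X[...,2]>T[2]+.008)&(X[...,2]<T[2]+.018)).astype(np.uint8),cv2.RETR_EXTERNAL,cv2.CHAIN_APPROX_NONE)[0]:
    if cv2.contourArea(k)<200: continue
    zt=T[2]+.0125; print("relay top",k[:,0].mean(0).round(),cv2.minAreaRect((ray(c,k[:,0],zt)[:,:2]*1000).astype(np.float32)), "z",np.median(X[...,2][o&(X[...,2]>T[2]+.008)]))
print(T)
E
python3 rel.py
```

```text
relay top [316. 319.] ((573.0907592773438, -163.77442932128906), (28.09474754333496, 36.11973571777344), 84.04098510742188) z 0.19539610820258432
[ 0.57492433 -0.16485756  0.18389239]
```

```bash
python3 -m creep '[{"tx":0.006,"ty":-0.002,"tz":-0.2,"wx":0,"wy":0,"wz":0,"claw":1},{"tx":0.006,"ty":-0.002,"tz":-0.35,"wx":0,"wy":0,"wz":0,"claw":1},{"tx":0.006,"ty":-0.002,"tz":-0.43,"wx":0,"wy":0,"wz":0,"claw":1},{"tx":0.006,"ty":-0.002,"tz":-0.43,"wx":0,"wy":0,"wz":0,"claw":1},{"tx":0.006,"ty":-0.002,"tz":-0.43,"wx":0,"wy":0,"wz":0,"claw":1}]'
python3 rel.py; python3 look.py pics/w3.png
```

```text
time_s: 5.12
position: [0.5773, -0.1663, 0.078]
tool_rot: [[-0.994, 0.105, 0.002], [0.105, 0.994, -0.001], [-0.002, -0.0, -1.0]]
contact_force: [0.5, 0.3, -0.2]
opening: 0.0277
finger_force: 29.9
relay top [316. 319.] ((575.4237670898438, -165.24920654296875), (27.901073455810547, 36.148292541503906), 83.97974395751953) z 0.08946417106203552
[ 0.57729081 -0.16626574  0.07796637]
white [317. 240.] ((563.82666015625, -163.43821716308594), (60.25233840942383, 47.166473388671875), 83.99156188964844)
tcp [ 0.5773 -0.1663  0.078 ] y yaw 83.97 0.027873497061094373
```

View pics/w3.png

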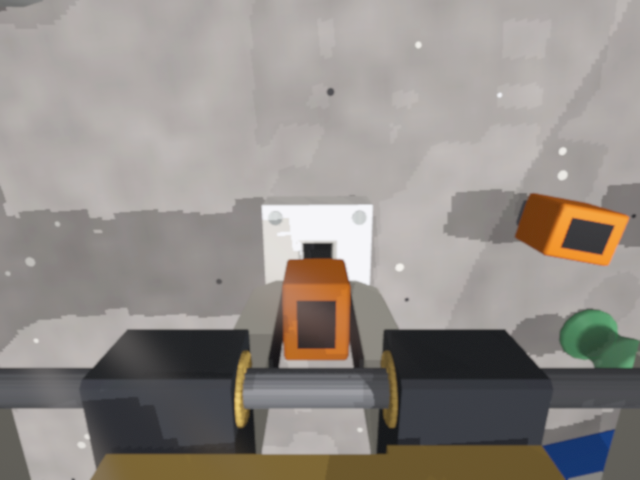

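The closer view shows the socket hole at (318,250) right ahead under the relay at (317,310). They agree within about 0.7 mm, so I'll insert gently.

```bash
python3 -m creep '[{"tx":0,"ty":0.002,"tz":-0.05,"wx":0,"wy":0,"wz":0,"claw":1},{"tx":0,"ty":0.002,"tz":-0.08,"wx":0,"wy":0,"wz":0,"claw":1},{"tx":0,"ty":0.002,"tz":-0.1,"wx":0,"wy":0,"wz":0,"claw":1},{"tx":0,"ty":0.002,"tz":-0.1,"wx":0,"wy":0,"wz":0,"claw":1}]'
```

```text
time_s: 5.72
position: [0.5763, -0.1656, 0.0506]
tool_rot: [[-0.994, 0.105, -0.001], [0.105, 0.994, 0.0], [0.001, 0.0, -1.0]]
contact_force: [0.2, 0.3, -0.6]
opening: 0.0275
finger_force: 29.9
```

```bash
python3 -m creep '[{"tx":0,"ty":0,"tz":-0.01,"wx":0,"wy":0,"wz":0,"claw":1},{"tx":0,"ty":0,"tz":-0.016,"wx":0,"wy":0,"wz":0,"claw":1},{"tx":0,"ty":0,"tz":-0.018,"wx":0,"wy":0,"wz":0,"claw":1},{"tx":0,"ty":0,"tz":-0.018,"wx":0,"wy":0,"wz":0,"claw":1}]'
```

```text
time_s: 6.22
position: [0.5766, -0.1658, 0.0469]
tool_rot: [[-0.994, 0.105, 0.0], [0.105, 0.994, -0.0], [-0.0, -0.0, -1.0]]
contact_force: [-1.3, -0.1, 2.3]
opening: 0.0277
finger_force: 30.0
```

```bash
python3 -m creep '[{"tx":0,"ty":0,"tz":0,"wx":0,"wy":0,"wz":0,"claw":0.2},{"tx":0,"ty":0,"tz":0,"wx":0,"wy":0,"wz":0,"claw":0},{"tx":0,"ty":0,"tz":0,"wx":0,"wy":0,"wz":0,"claw":0},{"tx":0,"ty":0,"tz":0.1,"wx":0,"wy":0,"wz":0,"claw":0},{"tx":0,"ty":0,"tz":0.3,"wx":0,"wy":0,"wz":0,"claw":0},{"tx":0,"ty":0,"tz":0.55,"wx":0,"wy":0,"wz":0,"claw":0},{"tx":0,"ty":0,"tz":0.55,"wx":0,"wy":0,"wz":0,"claw":0},{"tx":0,"ty":0,"tz":0.55,"wx":0,"wy":0,"wz":0,"claw":0}]'
python3 - <<'E'
from h import *
c=cam("wrist"); p,d=capture("wrist"); cv2.imwrite("pics/w4.png",p[120:360,180:480]); X=xyz(c,d); g=cv2.cvtColor(p,cv2.COLOR_BGR2HSV)
o=(g[...,0]<20)&(g[...,1]>130)&(np.hypot(X[...,0]-.576,X[...,1]+.166)<.04)&(X[...,2]>.05)
print(o.sum(),np.percentile(X[...,2][o],[20,50,80]))
for k in cv2.findContours(o.astype(np.uint8),cv2.RETR_EXTERNAL,cv2.CHAIN_APPROX_NONE)[0]:
    if cv2.contourArea(k)>200: print(cv2.minAreaRect((ray(c,k[:,0],.058)[:,:2]*1000).astype(np.float32)))
w=(abs(X[...,2]-.026)<.006)&(g[...,1]<60)&(g[...,2]>150)&(np.hypot(X[...,0]-.576,X[...,1]+.166)<.07); print(np.median(X[...,2][w]))
E
python3 look.py pics/w5.png
```

```text
time_s: 7.22
position: [0.5764, -0.1657, 0.1837]
tool_rot: [[-0.994, 0.105, -0.0], [0.105, 0.994, 0.0], [0.0, 0.0, -1.0]]
contact_force: [0.2, -0.6, -0.2]
opening: 0.0464
finger_force: 0.0
1131 [0.05765699 0.05837017 0.05903134]
((575.2135009765625, -164.67100524902344), (26.17852783203125, 35.28715896606445), 83.96953582763672)
0.026464243963236763
white [316. 220.] ((576.0448608398438, -164.64498901367188), (60.06169509887695, 70.61408996582031), 84.29325103759766)
white [315. 229.] ((582.790771484375, -165.57623291015625), (32.46975326538086, 46.442359924316406), 83.3060531616211)
tcp [ 0.5762 -0.1656  0.1829] y yaw 83.95 0.04617895054422793
```

View pics/w4.png

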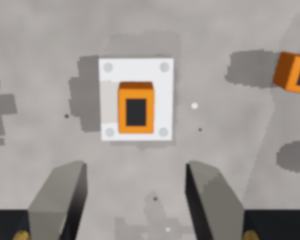

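The view shows the relay alone on the base, centred (crop (137,110)), with its shell top at 58 mm, so it is fully home. Next, the dial.

```bash
python3 -m creep '[{"tx":0,"ty":1,"tz":0,"wx":0,"wy":0,"wz":0.128,"claw":0},{"tx":0,"ty":1,"tz":0,"wx":0,"wy":0,"wz":0.128,"claw":0},{"tx":0,"ty":1,"tz":0,"wx":0,"wy":0,"wz":0.128,"claw":0},{"tx":0,"ty":1,"tz":0,"wx":0,"wy":0,"wz":0.128,"claw":0},{"tx":0,"ty":1,"tz":0,"wx":0,"wy":0,"wz":0.128,"claw":0}]'
python3 -m creep '[{"tx":0.01,"ty":0.375,"tz":0.05,"wx":0,"wy":0,"wz":0,"claw":0},{"tx":0.01,"ty":0.375,"tz":0.05,"wx":0,"wy":0,"wz":0,"claw":0},{"tx":0.01,"ty":0.375,"tz":0.05,"wx":0,"wy":0,"wz":0,"claw":0},{"tx":0.01,"ty":0.375,"tz":0.05,"wx":0,"wy":0,"wz":0,"claw":0}]'
cat > pod.py <<'E'
import sys
from h import *
s=status.state(); c=cam("wrist"); p,d=capture("wrist"); cv2.imwrite(sys.argv[1],p); X=xyz(c,d); g=cv2.cvtColor(p,cv2.COLOR_BGR2HSV)
near=np.hypot(X[...,0]-.579,X[...,1]-.178)<.09
R=np.array(s["tool_rot"]); print("tcp",s["position"],"yaw",np.degrees(np.arctan2(R[1,1],R[0,1])))
for nm,m,z in(("bar",near&((g[...,0]<5)|(g[...,0]>174))&(g[...,1]>130)&(X[...,2]>.07),.076),("pod",near&(X[...,2]>.033),.04)):
  for k in cv2.findContours(m.astype(np.uint8),cv2.RETR_EXTERNAL,cv2.CHAIN_APPROX_NONE)[0]:
    if cv2.contourArea(k)>200: print(nm,k[:,0].mean(0).round(),cv2.minAreaRect((ray(c,k[:,0],z)[:,:2]*1000).astype(np.float32)))
E
python3 pod.py pics/w6.png
```

```text
time_s: 7.95
position: [0.5758, 0.0879, 0.1827]
tool_rot: [[-0.955, -0.297, -0.002], [-0.297, 0.955, 0.0], [0.002, 0.001, -1.0]]
contact_force: [-0.1, -0.4, -0.6]
opening: 0.0469
finger_force: 0.0
time_s: 8.45
position: [0.5789, 0.177, 0.1957]
tool_rot: [[-0.956, -0.292, -0.001], [-0.292, 0.956, -0.001], [0.001, -0.0, -1.0]]
contact_force: [-0.1, -0.5, 1.0]
opening: 0.0465
finger_force: 0.0
tcp [0.57893929 0.17702334 0.19569816] yaw 106.9719628122468
bar [317. 236.] ((578.2294311523438, 178.52938842773438), (48.59965515136719, 11.907081604003906), 16.707914352416992)
pod [305. 401.] ((734.7190551757812, 229.74441528320312), (223.5161590576172, 663.5654296875), 16.9630126953125)
pod [317. 218.] ((579.1546020507812, 178.79727172851562), (100.14525604248047, 98.83824157714844), 16.79148292541504)
```

View pics/w6.png

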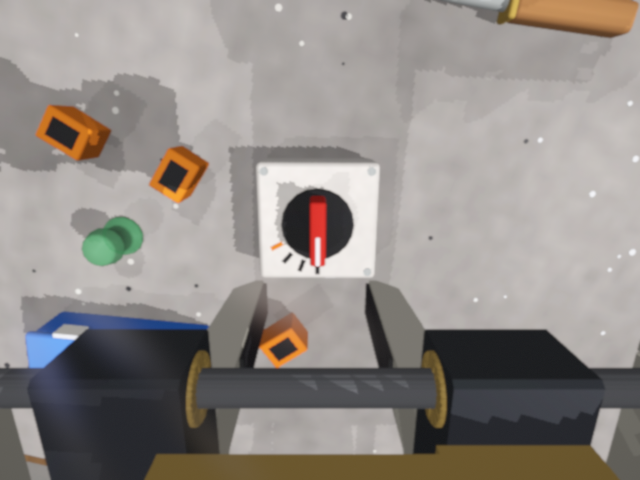

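The wrist view shows the dial's red bar at (317,232), pointer towards (317,268), square between the fingers. The orange mark is at (277,246) on the clockwise side. I'll descend and grip the bar.

```bash
python3 -m creep '[{"tx":0.003,"ty":0.001,"tz":-0.2,"wx":0,"wy":0,"wz":0,"claw":0},{"tx":0.003,"ty":0.001,"tz":-0.4,"wx":0,"wy":0,"wz":0,"claw":0},{"tx":0.003,"ty":0.001,"tz":-0.48,"wx":0,"wy":0,"wz":0,"claw":0},{"tx":0.003,"ty":0.001,"tz":-0.515,"wx":0,"wy":0,"wz":0,"claw":0},{"tx":0.003,"ty":0.001,"tz":-0.515,"wx":0,"wy":0,"wz":0,"claw":0},{"tx":0.003,"ty":0.001,"tz":-0.515,"wx":0,"wy":0,"wz":0,"claw":1},{"tx":0.003,"ty":0.001,"tz":-0.515,"wx":0,"wy":0,"wz":0,"claw":1},{"tx":0.003,"ty":0.001,"tz":-0.515,"wx":0,"wy":0,"wz":0,"claw":1},{"tx":0.003,"ty":0.001,"tz":-0.515,"wx":0,"wy":0,"wz":0,"claw":1},{"tx":0.003,"ty":0.001,"tz":-0.515,"wx":0,"wy":0,"wz":0,"claw":1},{"tx":0.003,"ty":0.001,"tz":-0.515,"wx":0,"wy":0,"wz":0,"claw":1}]'
```

```text
time_s: 9.88
position: [0.5798, 0.1784, 0.0681]
tool_rot: [[-0.956, -0.292, 0.0], [-0.292, 0.956, 0.0], [-0.0, 0.0, -1.0]]
contact_force: [-1.3, 1.1, 4.3]
opening: 0.0112
finger_force: 30.0
```

```bash
python3 -m creep '[{"tx":0,"ty":0,"tz":0,"wx":0,"wy":0,"wz":-0.04,"claw":1},{"tx":0,"ty":0,"tz":0,"wx":0,"wy":0,"wz":-0.08,"claw":1},{"tx":0,"ty":0,"tz":0,"wx":0,"wy":0,"wz":-0.12,"claw":1},{"tx":0,"ty":0,"tz":0,"wx":0,"wy":0,"wz":-0.16,"claw":1},{"tx":0,"ty":0,"tz":0,"wx":0,"wy":0,"wz":-0.2,"claw":1},{"tx":0,"ty":0,"tz":0,"wx":0,"wy":0,"wz":-0.24,"claw":1},{"tx":0,"ty":0,"tz":0,"wx":0,"wy":0,"wz":-0.28,"claw":1},{"tx":0,"ty":0,"tz":0,"wx":0,"wy":0,"wz":-0.31,"claw":1},{"tx":0,"ty":0,"tz":0,"wx":0,"wy":0,"wz":-0.335,"claw":1},{"tx":0,"ty":0,"tz":0,"wx":0,"wy":0,"wz":-0.35,"claw":1},{"tx":0,"ty":0,"tz":0,"wx":0,"wy":0,"wz":-0.36,"claw":1},{"tx":0,"ty":0,"tz":0,"wx":0,"wy":0,"wz":-0.36,"claw":1}]'
python3 - <<'E'
from h import *
s=status.state();print(s["wrist_torque"],s["opening"])
for n in("top","side"):
    p,d=capture(n); 
    cv2.imwrite(f"pics/{n}9.png",cv2.resize(p[180:300,180:440] if n=="top" else p[150:330,250:450],None,fx=3,fy=3,interpolation=cv2.INTER_CUBIC))
E
python3 pod.py pics/w9.png
```

```text
time_s: 11.38
position: [0.5796, 0.1777, 0.0681]
tool_rot: [[-0.671, 0.741, -0.001], [0.741, 0.671, -0.001], [-0.001, -0.001, -1.0]]
contact_force: [-4.5, -5.5, 4.9]
opening: 0.0118
finger_force: 30.0
[-0.90984224  0.68887671  0.16134905] 0.011802593278181187
tcp [0.57962435 0.17764027 0.06807246] yaw 42.19162028194268
bar [316. 319.] ((578.46044921875, 180.4005889892578), (11.91744613647461, 50.8975830078125), 42.41238784790039)
pod [312. 386.] ((602.7518310546875, 157.04232788085938), (388.85028076171875, 193.99539184570312), 42.22452163696289)
```

View pics/w9.png

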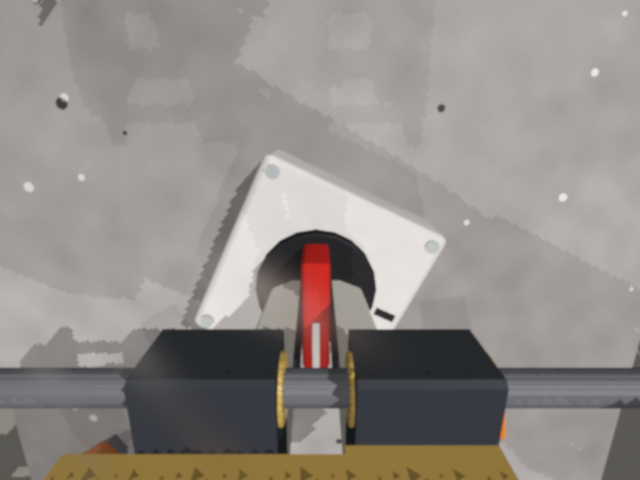

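The wrist view shows the bar at (316,300), firmly held and turned 64° (about 1.12 rad), past the third click and short of the stop. I'll hold it there.

```bash
python3 -m creep '[{"tx":0,"ty":0,"tz":0,"wx":0,"wy":0,"wz":0,"claw":1},{"tx":0,"ty":0,"tz":0,"wx":0,"wy":0,"wz":0,"claw":1},{"tx":0,"ty":0,"tz":0,"wx":0,"wy":0,"wz":0,"claw":1},{"tx":0,"ty":0,"tz":0,"wx":0,"wy":0,"wz":0,"claw":1},{"tx":0,"ty":0,"tz":0,"wx":0,"wy":0,"wz":0,"claw":1},{"tx":0,"ty":0,"tz":0,"wx":0,"wy":0,"wz":0,"claw":1},{"tx":0,"ty":0,"tz":0,"wx":0,"wy":0,"wz":0,"claw":1},{"tx":0,"ty":0,"tz":0,"wx":0,"wy":0,"wz":0,"claw":1},{"tx":0,"ty":0,"tz":0,"wx":0,"wy":0,"wz":0,"claw":1},{"tx":0,"ty":0,"tz":0,"wx":0,"wy":0,"wz":0,"claw":1},{"tx":0,"ty":0,"tz":0,"wx":0,"wy":0,"wz":0,"claw":1},{"tx":0,"ty":0,"tz":0,"wx":0,"wy":0,"wz":0,"claw":1}]' | head -1
python3 -m creep '[{"tx":0,"ty":0,"tz":0,"wx":0,"wy":0,"wz":0,"claw":1},{"tx":0,"ty":0,"tz":0,"wx":0,"wy":0,"wz":0,"claw":1},{"tx":0,"ty":0,"tz":0,"wx":0,"wy":0,"wz":0,"claw":1},{"tx":0,"ty":0,"tz":0,"wx":0,"wy":0,"wz":0,"claw":1},{"tx":0,"ty":0,"tz":0,"wx":0,"wy":0,"wz":0,"claw":1},{"tx":0,"ty":0,"tz":0,"wx":0,"wy":0,"wz":0,"claw":1},{"tx":0,"ty":0,"tz":0,"wx":0,"wy":0,"wz":0,"claw":1},{"tx":0,"ty":0,"tz":0,"wx":0,"wy":0,"wz":0,"claw":1},{"tx":0,"ty":0,"tz":0,"wx":0,"wy":0,"wz":0,"claw":1},{"tx":0,"ty":0,"tz":0,"wx":0,"wy":0,"wz":0,"claw":1},{"tx":0,"ty":0,"tz":0,"wx":0,"wy":0,"wz":0,"claw":1},{"tx":0,"ty":0,"tz":0,"wx":0,"wy":0,"wz":0,"claw":1}]'
python3 pod.py pics/w10.png && python3 -c "
from station import order; print(order.finish_job())"
```

```text
time_s: 13.02
time_s: 14.52
position: [0.5796, 0.1777, 0.0681]
tool_rot: [[-0.672, 0.741, -0.001], [0.741, 0.672, -0.001], [-0.001, -0.001, -1.0]]
contact_force: [-3.8, -4.3, 5.1]
opening: 0.0119
finger_force: 30.0
tcp [0.57963445 0.17766133 0.0680837 ] yaw 42.195591837227816
bar [316. 319.] ((578.4597778320312, 180.40264892578125), (11.913379669189453, 50.89973449707031), 42.40195083618164)
pod [312. 386.] ((602.600341796875, 157.21070861816406), (388.8505554199219, 194.44839477539062), 42.226173400878906)
the job is handed in; nothing more can be done
None
```

The relay is plugged fully home and released, the dial has been held at about 1.12 rad (past the third click) for over 3 s and the gripper is still holding it, and the job is handed in; no verdict was returned.

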